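# Match and screw the lids onto two shoe-wax pots

## Task

Two pots of shoe wax stand open in the tray and their two lids lie in front; each lid threads onto only one of the pots, and you can tell only by trying. Screw each lid fully home on the pot it fits, pushing it down against the springy seal and turning it clockwise, so that both stay down, level, when you let go. Leave the other things on the shelf where they are.

Things in the scene. Friction and masses are not known exactly. Their poses are not given: they have to be found in the camera images.
- lid_p: Screw lid of bare aluminium, a cup standing mouth down: 60 mm across, 24 mm high, top 4 mm thick, about 60 g. It looks just like lid_q. Inside, 1 to 4.5 mm above its lower edge, lugs (16 degrees wide) stick inwards to 44 mm across: three on one lid, four on the other, evenly spaced, unseen from outside; either lid may be the three. Origin: centre of its open underside; z up.
- lid_q: The other screw lid, same outside as lid_p (60 mm across, 24 mm high). Origin: centre of its open underside; z up. A lid fits the pot with as many thread segments as it has lugs; which of the two pots that is changes from time to time. On the wrong pot it never goes down, however it is turned.
- mouth_left (a point): Left pot (from the robot): point on its axis at neck rim height, 57 mm above the shelf; z up. Steel pot 56 mm across, shoulder 20 mm below this point, neck 40 mm across, tapered over its top 4 mm. Fixed: it cannot move or turn. Round the neck are three or four evenly spaced quick-thread segments, 49 mm across overall, 41 degrees long, tops 7.5 mm below here.
- mouth_right (a point): Right pot, 130 mm from the left, same point (rim, 57 mm above the shelf) and outline, other number of segments. The segments' turning position varies. Lid lugs over segments: the lid's lower edge stops 8 mm below this point. Gaps come every 90 or 120 degrees; the right lid can be pushed down anywhere within 33 degrees (four segments) or 63 degrees (three). Play sideways about 2 mm.
- home_left (a point): Left pot: where the centre of a lid's underside lies when fully home, 17 mm below the rim point (hard bottom 20 mm). A lid pushed down there and turned clockwise (from above) slips under the threads: past a ramp of 16 degrees, up to a hard stop 36 degrees after its lugs reach the segments. It then stays down. Not turned, it springs up 4 mm when let go.
- home_right (a point): Right pot: the same point, 17 mm below its rim point. In each mouth a black rubber seal 29 mm across, on a spring, stands 7 mm above the rim. A lid meets it 13 mm below the rim point; it takes 2.4 N to start it and 5.6 N at home height.
- tray: Low wooden tray, 90 x 210 mm with walls 14 mm high, fixed to the shelf; holds both pots on its 5 mm floor. Origin: centre of its underside; y along its length, pots at y = +65 (left) and -65 mm (right).
- torch: Bystander: red plastic torch, 155 mm long, 46 mm across its head, lying on the shelf. Origin: centre of its underside; x along it.
- coaster: Bystander: round ceramic coaster, 94 mm across, 7 mm thick. Origin: centre of its underside.
- tree_l: Bystander: hard plastic shoe tree, about 245 mm long, 72 mm wide, 44 mm high, lying on the shelf; one of a pair. Origin: on its underside near the middle; x towards the toe.
- tree_r: Bystander: the other shoe tree of the pair, alike. Origin: on its underside near the middle; x towards the toe.
- key: Bystander: flat aluminium bicycle lock key, 61 mm long, 5 mm thick, lying between the lids. Origin: centre of its round bow, underside; x along the shaft.
- brush: Bystander: wooden shoe brush, 160 x 50 x 42 mm, bristles down. Origin: centre of its underside; x along it.
Mind the look-alikes: they are no part of the job. What is shaped like the lid_q but blue, red or yellow is not meant.

How it is judged (in metres and radians):
At the end, for the whole second after the job is handed in: One lid on each pot, both let go and still: each lid's lower edge 15.5 to 22 mm below the pot's rim point (fully home is 17 mm), centred on the pot to 4 mm, level to 0.06 rad (((horizontal distance between lid_p and mouth_left below 0.004 m and z of lid_p in the frame of mouth_left between -0.022 and -0.0155 m and angle between each of lid_p, lid_q's own z axis and vertical below 0.06 rad and linear speed of each of lid_p, lid_q below 0.02 m/s and horizontal distance between lid_q and mouth_right below 0.004 m and z of lid_q in the frame of mouth_right between -0.022 and -0.0155 m) or (horizontal distance between lid_p and mouth_right below 0.004 m and z of lid_p in the frame of mouth_right between -0.022 and -0.0155 m and angle between each of lid_p, lid_q's own z axis and vertical below 0.06 rad and linear speed of each of lid_p, lid_q below 0.02 m/s and horizontal distance between lid_q and mouth_left below 0.004 m and z of lid_q in the frame of mouth_left between -0.022 and -0.0155 m))); the robot touches nothing.
It fails at once if the torch, coaster, key, brush or a shoe tree is pushed more than 40 mm (distance of any of torch, coaster, tree_l, tree_r, key, brush from where it was at the start of the episode above 0.04 m).
It also fails if it takes over 72 s, if anything falls off the work surface, if the arm or the gripper's body presses on something with over 40 N, if the wrist force passes 120 N, or if a joint passes its speed limit or range.

## Robot

A 7-joint arm with a two-finger parallel gripper is mounted at the origin on the work surface. World frame = base frame: x ahead of the robot, y to its left, z up, the work surface at z = 0. Lengths are in mm, angles in rad, forces in N, time in s.
With the tool pointing down it reaches from about 400 to 875 mm from the base axis. Payload 4.4 kg.
Tool frame: the origin (TCP) lies on the centre line of the jaws, within the pads' length; the fingertips stand 25 mm ahead of it and the grasp point (between the pads) lies 6 mm ahead of it (ctrl.finger_overhang is the distance from the TCP to the fingertips, in mm); z points along the fingers, y is the line along which they close (so a half turn about z gives the same grasp; the last joint's range is limited). The gripper opens to 85 mm and grips with 20 to 120 N. Pads are 22 mm wide; open, the fingers measure 114 mm over their backs; the gripper's body (76 mm by 85 mm) begins 54 mm behind the grasp point. The pads swing forward as they close: fully open they stand 13 mm farther back than shut.
Start: joints at [-1.313, 0.628, 0.038, 1.517, -0.027, 0.996, -0.02], TCP at [206.789, 616.243, 256.313] pointing down, gripper open.
Joint ranges: [-3.06, 3.06], [-0.37, 2.12], [-1.25, 1.32], [0.18, 2.47], [-1.1, 4.24], [0.23, 1.98], [-2.94, 2.94]. Speed limits (rad/s): [2.57, 2.57, 3.14, 3.14, 3.14, 3.14, 3.14].

## Interface

Orientations are given as [roll, pitch, yaw] about the fixed x, y, z axes, in that order (R = Rz(yaw) Ry(pitch) Rx(roll)).
In Python, from cell import ctrl gives the robot as it stands. The module is installed in compiled form; this text tells all that it offers.
- The arm moves only by the tool play_rows, never from a script. Its argument "targets" is a list of rows, each a list of 5 numbers: the closure, from 0 (fully open) to 1 (shut), then the shift along the tool's x, y, z in cm, then the turn about the tool's z in degrees. In form: [[gripper, dx, dy, dz, spin], ...]. A call has 1 to 10 rows; each row is the pose to reach, as a shift and turn from the pose commanded when the call began, along the tool's axes at that moment; what a row does not reach only later rows make up. A row lasts 1/10 s, in which the tool goes at most 50 mm and 8.59 degrees, less where a joint would pass 70% of its speed; a pose out of reach is approached as far as the arm can. A call with a gripper value outside its range is refused whole. The fingers move at their own pace and stop on an object; the grip force is fixed at half the most. Time passes only in rows, so rows that repeat a pose let the fingers close. It gives the time, the measured TCP pose, the force, the opening and the grip force at its end, in the units of the state.
- ctrl.read_state(): the state, without advancing time (a new reading comes with each control period).
- ctrl.get_image(name): name is "scene" or "top" or "wrist"; returns (picture, depth): 384x512x3 uint8, red, green, blue; 384x512 float32, mm along the optical axis (not along the pixel's ray), 0 where there is no reading.
- ctrl.calibration(name): a dict with "vfov" (degrees; the focal length in pixels is half the picture's height over the tangent of half this angle, whatever the lens; pixels are square), "cx", "cy" (the principal point, pixels), "k1" (the pictures are not rectified: a ray, as slopes to the right and down, at radius r is drawn at 1 + k1 r^2 times it, then the intrinsics apply), "extrinsics" (4x4, takes a point from camera to world coordinates); the wrist camera has in their place "mount" (4x4, takes a point from camera to tool coordinates, whose origin is the TCP and whose axes are the flange's). Camera axes: x right, y down, z forward; pixel columns grow to the right and rows downward; lengths in mm; the calibration is good to about 2 mm. A picture is of the moment at which its call begins: read the wrist's pose just before it. calibration takes no time and is no camera call.
- ctrl.finish_job(): hands the job in; it is judged then, once.
Trained networks look in the newest picture that a camera, given by its name, has taken for a name from the list of things; names that differ only in an ending like _2 or _b are one class to them, and where a whole thing is asked for, a point or a joint stands for the part that bears it (a point fixed in the world has none). Each returns a list of dicts, best first, with "confidence" (0 to 1); they miss things now and then, are a little off and sometimes report something else, mostly with a low value. They report only what shows in the picture. A call takes as long as a camera call. They do not tell look-alikes from the thing itself.
- ctrl.search_frame(camera, name): "bbox" ([left, top, right, bottom] in pixels, round what is visible of it).
- ctrl.trace(camera, name): "pixels" (384x512 bool, what is visible of it) and "bbox" ([left, top, right, bottom] in pixels, round what is visible of it).
The state is a dict: "clock": time; "qpos": joint angles; "qd": joint speeds; "tau": joint torques, N m; "eef_pos": TCP position; "tool_rot": TCP orientation; "force": force on the tool from outside, world axes, zero at the start; "torque": the same for the moment, N m; "width": finger opening in mm; "gripper_force": force on a finger pad.
Only numpy, scipy, OpenCV 4.12 (cv2) and the standard library are available. Lean on these libraries where they do the work, as an engineer would, in place of code of your own. Each camera call takes 0.05 s, during which the arm holds its last target. There are 200 camera calls.

## Working session

There is one attempt and no reset: what is moved stays moved. The work goes in short steps, Python scripts to look and compute and a tool call to move; the robot and the scene stay as the last step left them, time stands still between calls to the robot, and variables do not carry over. Pictures are saved under pics/ and viewed, at most 10 in all, crops included, and the job is handed in when it is done.

Besides the shell and the picture viewer there is one more tool, called after ">>>" as name([rows], argument=value, ...), one row to a line, values as JSON. play_rows: Moves the arm, as the interface text tells. Its arguments: {"type":"object","properties":{"targets":{"type":"array"}},"required":["targets"]}

```bash
mkdir -p pics; cat > h.py <<'E'
import numpy as np, cv2
from cell import ctrl
from scipy.spatial.transform import Rotation as R
def K(c):
    f=192/np.tan(np.radians(c['vfov'])/2); return f
def T_tool(s):
    T=np.eye(4); T[:3,:3]=R.from_euler('xyz',s['tool_rot']).as_matrix(); T[:3,3]=s['eef_pos']; return T
def cloud(name):
    s=ctrl.read_state(); img,d=ctrl.get_image(name); c=ctrl.calibration(name); f=K(c)
    E=np.array(c['extrinsics']) if 'extrinsics' in c else T_tool(s)@np.array(c['mount'])
    v,u=np.mgrid[:384,:512].astype(float)
    A=np.array([[f,0,c['cx']],[0,f,c['cy']],[0,0,1]])
    p=cv2.undistortPoints(np.stack([u.ravel(),v.ravel()],1)[:,None],A,np.array([c['k1'],0,0,0.]))[:,0].reshape(384,512,2)
    P=np.concatenate([p*d[...,None],d[...,None]],-1)@E[:3,:3].T+E[:3,3]
    P[d==0]=np.nan
    return img,d,P
def save(n,img): cv2.imwrite('pics/'+n+'.png',cv2.cvtColor(img,cv2.COLOR_RGB2BGR))
E
python3 - <<'E'
from h import *
s=ctrl.read_state(); print({k:np.round(v,3) for k,v in s.items()})
out=[]
for n in ['scene','top']:
    img,d,P=cloud(n); out.append(img); np.savez(n+'.npz',img=img,P=P)
    for t in ['lid_p','tray','torch','coaster','tree_l','key','brush','mouth_left']:
        for r in ctrl.trace(n,t):
            m=r['pixels'].astype(bool)
            print(n,t,round(r['confidence'],2),np.round(r['bbox']),np.round(np.nanmedian(P[m],0)),np.round(np.nanmax(P[m][:,2])),np.median(img[m],0))
save('scene',out[0]); save('top',out[1])
E
```

```text
{'clock': np.float64(0.0), 'qpos': array([-1.313,  0.629,  0.038,  1.518, -0.027,  0.996, -0.02 ]), 'qd': array([ 0.001, -0.002,  0.001, -0.003, -0.   , -0.001, -0.002]), 'tau': array([-0.0000e+00, -5.6339e+01,  1.2260e+00, -1.9345e+01,  1.1000e-02,
        1.0000e-02,  0.0000e+00]), 'eef_pos': array([206.602, 615.684, 255.39 ]), 'tool_rot': array([-3.14 ,  0.   ,  2.818]), 'force': array([-0.061,  0.632, -0.434]), 'torque': array([ 0.017, -0.003, -0.004]), 'gripper_force': np.float64(0.0), 'width': np.float64(85.293)}
scene lid_p 0.83 [170. 204. 188. 223.] [ 347. -119.   24.] 32.0 [238. 203.  81.]
scene lid_p 0.73 [206. 255. 228. 277.] [ 559. -163.   24.] 30.0 [204.  49.  46.]
scene lid_p 0.7 [140. 213. 161. 234.] [ 313. -205.   24.] 32.0 [ 44.5  84.  159. ]
scene lid_p 0.69 [181. 233. 203. 252.] [ 452. -159.   24.] 31.0 [138. 131. 119.]
scene lid_p 0.65 [245. 182. 261. 199.] [443. 107.  24.] 33.0 [142. 135. 121.]
scene tray 0.69 [242. 207. 316. 260.] [608.  46.   7.] 66.0 [112.  78.  51.]
scene torch 0.91 [109. 259. 170. 284.] [ 440. -327.   35.] 48.0 [132.  33.  30.]
scene coaster
[... 1000 characters left out ...]
   9.]
top coaster 0.71 [128. 192. 167. 222.] [443. 338.   7.] 14.0 [162. 153. 120.]
top coaster 0.69 [133.  94. 164. 189.] [651. 348.  37.] 49.0 [122. 114. 102.]
top tree_l 0.63 [134.  96. 164. 185.] [654. 348.  37.] 49.0 [123. 115. 104.]
top tree_l 0.57 [ 93.  97. 126. 183.] [654. 453.  37.] 48.0 [119. 112. 101.]
top key 0.74 [ 92.  94. 126. 183.] [655. 453.  37.] 48.0 [120.5 114.  102. ]
top key 0.55 [269. 198. 277. 219.] [429.   5.   5.] 10.0 [161. 154. 137.]
top brush 0.88 [405. 105. 433. 164.] [ 642. -379.   41.] 47.0 [98. 50. 25.]
top brush 0.52 [219. 128. 299. 177.] [595.  47.   6.] 51.0 [149.  89.  38.]
top mouth_left 0.86 [213. 125. 294. 175.] [595.  50.   6.] 51.0 [149.  90.  38.]
```

View pics/top.png

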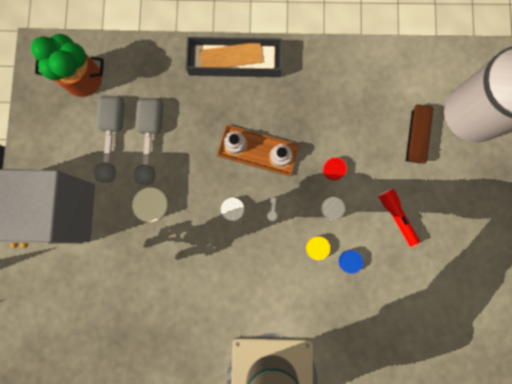

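View pics/scene.png

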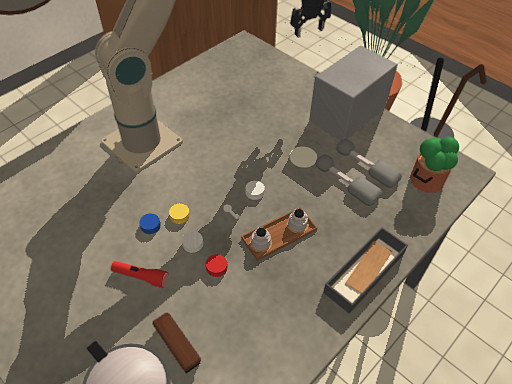

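Top view: bare aluminium lids at (232,208) and (332,208, in shadow). The look-alikes are blue (350,261), red (335,168) and yellow (318,247). The pots are in the tray at (234,140) and (282,153), the key is at (272,208) and the coaster at (150,205). I pick the two grey lids and check them in a crop from the wrist camera.

```bash
python3 - <<'E'
from h import *
P=np.load('top.npz')['P']
def h(l,t,r,b):
    q=P[t:b,l:r].reshape(-1,3); return np.round(np.nanpercentile(q,[2,50,98],axis=0)).tolist()
print('box',h(0,172,92,242))
print('potL',h(224,128,246,152),'potR',h(270,141,294,165))
for n,(u,v) in dict(lidL=(232,208),lidR=(332,208),pL=(234,140),pR=(282,153)).items():
    q=P[v-18:v+19,u-18:u+19].reshape(-1,3)
    q=q[(q[:,2]>18)&(q[:,2]<32)] if n[0]=='l' else q[(q[:,2]>50)]
    print(n,len(q),np.round((q.min(0)+q.max(0))/2),np.round(q.mean(0)),q[:,2].max())
print(np.round(ctrl.calibration('wrist')['mount'],3),ctrl.calibration('wrist')['vfov'],ctrl.finger_overhang)
E
```

```text
box [[342.0, 489.0, 1.0], [418.0, 513.0, 199.0], [515.0, 607.0, 203.0]]
potL [[590.0, 85.0, 1.0], [615.0, 111.0, 38.0], [659.0, 143.0, 66.0]] potR [[557.0, -48.0, 1.0], [583.0, -15.0, 36.0], [626.0, 15.0, 66.0]]
lidL 399 [434. 112.  24.] [434. 112.  24.] 29.416457982997827
lidR 408 [ 442. -154.   24.] [ 442. -155.   24.] 29.8972051520866
pL 190 [615. 110.  59.] [613. 111.  59.] 68.54852965528232
pR 186 [582. -16.  59.] [580. -14.  59.] 67.95389259764681
[[   0.      -0.965   -0.263   66.783]
 [   1.       0.      -0.      -0.766]
 [   0.      -0.263    0.965 -116.27 ]
 [   0.       0.       0.       1.   ]] 65.23942433425236 25.0
```

>>> play_rows([
  [0, -2.5, -2.5, 0, 0],
  [0, -5.5, -5.5, 0, 0],
  [0, -8.5, -8.5, 0, 0],
  [0, -11.5, -11.5, 0, 0],
  [0, -14.5, -14.5, 0, 0],
  [0, -17.5, -17.5, 0, 0],
  [0, -20.5, -20.5, 0, 0],
  [0, -23.5, -23.5, 0, 0],
  [0, -26.5, -26.5, 0, 0],
  [0, -29.5, -29.5, 0, 0],
])

```text
clock: 1.9
eef_pos: [393.3, 241.2, 256.6]
tool_rot: [3.141, 0.0, 2.818]
force: [0.4, 0.6, -0.1]
width: 85.6
gripper_force: 0.0
```

>>> play_rows([
  [0, -3, -3, 0, 0],
  [0, -6, -6, 0, 0],
  [0, -9, -9, 0, 0],
  [0, -12, -12, 0, 0],
  [0, -15, -15, 0, 0],
  [0, -18, -18, 0, 0],
  [0, -20.5, -20.5, 0, 0],
  [0, -20.5, -20.5, 0, 0],
])

```text
clock: 2.7
eef_pos: [523.7, -22.9, 256.6]
tool_rot: [-3.139, 0.003, 2.809]
force: [-0.5, 0.1, 0.0]
width: 85.5
gripper_force: 0.0
```

```bash
cat >> h.py <<'E'
def circ(P,xy,zlo,zhi,r=45):
    q=P.reshape(-1,3); q=q[~np.isnan(q[:,0])]
    q=q[(np.hypot(q[:,0]-xy[0],q[:,1]-xy[1])<r)&(q[:,2]>zlo)&(q[:,2]<zhi)]
    (c,rad)=cv2.minEnclosingCircle(q[:,:2].astype(np.float32)); return np.round(c,1),round(rad,1),np.round(q.mean(0),1),len(q)
E
python3 - <<'E'
from h import *
s=ctrl.read_state(); print(s['clock'],s['eef_pos'],s['tool_rot'],s['qpos'].round(3))
img,d,P=cloud('wrist'); np.savez('w1.npz',img=img,P=P); save('w1',img)
for n,xy in dict(lidL=(434,112),lidR=(442,-155)).items(): print(n,circ(P,xy,19,30))
for n,xy in dict(pL=(614,110),pR=(581,-15)).items(): print(n,circ(P,xy,61,75),circ(P,xy,53,60),circ(P,xy,33,75))
E
```

```text
2.7 [523.66320704 -22.92015352 256.55232181] [-3.13923503  0.00349528  2.80941457] [-0.09   0.449  0.111  1.871 -0.061  0.823  1.291]
lidL (array([435.2, 112.5]), 30.2, array([434.8, 112.1,  22.6]), 2562)
lidR (array([ 442.7, -155.2]), 30.5, array([ 442.4, -154.4,   22.7]), 2080)
pL (array([614.9, 110.9]), 14.0, array([614.7, 110.8,  62.4]), 423) (array([615. , 110.7]), 19.4, array([609.2, 106.5,  55.4]), 328) (array([614.8, 111. ]), 27.9, array([608.7, 106.6,  49.8]), 1727)
pR (array([582.6, -14.1]), 14.2, array([582.3, -14.1,  62.4]), 443) (array([582.2, -14.3]), 19.3, array([577.2, -13.5,  55.3]), 326) (array([582.4, -14.2]), 27.7, array([576.7, -13.3,  50.1]), 1622)
```

View pics/w1.png

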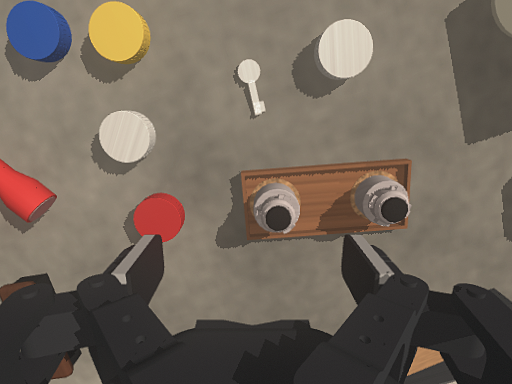

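The wrist view shows bare lids at (127,136) and (346,48) and pots at (277,212) and (388,203). Red (159,217), yellow (119,30) and blue (38,30) are rejected. The lid at (346,48) goes first, tried on the left pot.

```bash
cat >> h.py <<'E'
import sys
def go(x,y,z,yaw=None):
    s=ctrl.read_state(); T=T_tool(s); d=T[:3,:3].T@(np.array([x,y,z])-s['eef_pos'])
    print('t',round(s['clock'],2),'pos',s['eef_pos'].round(1),'rot',np.round(s['tool_rot'],3),'q',s['qpos'].round(2),'F',s['force'].round(1),'Tq',s['torque'].round(2),'w',round(s['width'],1),'-> cm',(d/10).round(2))
E
python3 - <<'E'
from h import *
go(435.2,112.5,110)
E
```

```text
t 2.75 pos [522.4 -19.6 256.3] rot [-3.141e+00  1.000e-03  2.813e+00] q [-0.09  0.45  0.11  1.87 -0.06  0.82  1.29] F [-0.1  0.9 -1. ] Tq [ 0.01  0.05 -0.01] w 85.7 -> cm [12.53  9.7  14.61]
```

>>> play_rows([
  [0, 2.5, 2, 2.5, 0],
  [0, 5, 4, 5.5, 0],
  [0, 7.5, 6, 8.5, 0],
  [0, 10, 8, 11.5, 0],
  [0, 12.3, 9.5, 14.6, 0],
  [0, 12.3, 9.5, 14.6, 0],
  [0, 12.3, 9.5, 14.6, 0],
  [0, 12.3, 9.5, 14.6, 0],
])

```text
clock: 3.55
eef_pos: [436.4, 112.4, 111.1]
tool_rot: [3.14, 0.002, 2.818]
force: [0.4, -0.1, 0.7]
width: 85.4
gripper_force: 0.0
```

```bash
python3 - <<'E'
from h import *
go(435.2,112.5,29)
img,d,P=cloud('wrist'); save('w2',img)
print(circ(P,(435.2,112.5),17,30))
E
```

```text
t 3.55 pos [436.4 112.4 111.1] rot [3.140e+00 2.000e-03 2.818e+00] q [-0.36  0.61  0.07  2.19 -0.11  0.34  1.05] F [ 0.4 -0.1  0.7] Tq [ 0.04 -0.04  0.04] w 85.4 -> cm [ 0.13 -0.04  8.21]
(array([435., 113.]), 30.2, array([433.7, 113.3,  22.5]), 5261)
```

View pics/w2.png

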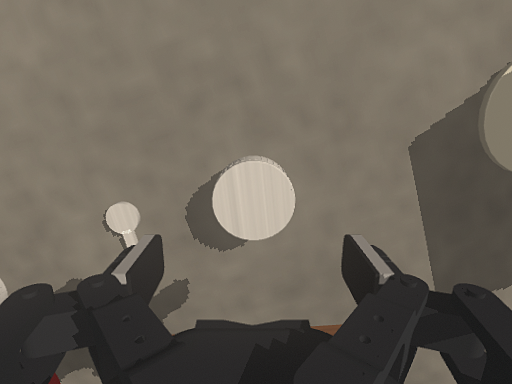

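A bare aluminium lid is centred at (254,199), between the pads, with the key clear of the left finger. Going down to grasp.

>>> play_rows([
  [0, 0.1, 0, 2, 0],
  [0, 0.1, 0, 4.5, 0],
  [0, 0.1, 0, 7, 0],
  [0, 0.1, 0, 8.1, 0],
  [0, 0.1, 0, 8.1, 0],
  [1, 0.1, 0, 8.1, 0],
  [1, 0.1, 0, 8.1, 0],
  [1, 0.1, 0, 8.1, 0],
  [1, 0.1, 0, 8.1, 0],
  [1, 0.1, 0, 8.1, 0],
])

```text
clock: 4.6
eef_pos: [435.2, 112.6, 30.0]
tool_rot: [3.14, 0.001, 2.817]
force: [1.0, -0.2, 4.5]
width: 58.3
gripper_force: 64.7
```

```bash
python3 - <<'E'
from h import *
go(614.9,110.9,110)
E
```

```text
t 4.6 pos [435.2 112.6  30. ] rot [3.140e+00 1.000e-03 2.817e+00] q [-0.5   0.81  0.27  2.22 -0.99  0.24  1.92] F [ 1.  -0.2  4.5] Tq [-0.11  0.01 -0.02] w 58.3 -> cm [-17.1    5.58  -7.97]
```

>>> play_rows([
  [1, 0, 0, -2.5, 0],
  [1, 0, 0, -5.5, 0],
  [1, -1.5, 0.5, -8.5, 0],
  [1, -5, 1.6, -8.5, 0],
  [1, -9, 2.9, -8.5, 0],
  [1, -13, 4.2, -8.5, 0],
  [1, -17.1, 5.6, -8.5, 0],
  [1, -17.1, 5.6, -8.5, 0],
  [1, -17.1, 5.6, -8.5, 0],
  [1, -17.1, 5.6, -8.5, 0],
])

```text
clock: 5.6
eef_pos: [612.5, 111.1, 113.8]
tool_rot: [-3.141, -0.003, 2.817]
force: [0.6, 0.2, -0.5]
width: 58.4
gripper_force: 64.7
```

```bash
python3 - <<'E'
from h import *
go(614.9,110.9,90)
img,d,P=cloud('wrist'); save('w3',img)
s=ctrl.read_state(); p=s['eef_pos']; print(circ(P,p[:2],p[2]-14,p[2]+2,38))
E
```

```text
t 5.6 pos [612.5 111.1 113.8] rot [-3.141e+00 -3.000e-03  2.817e+00] q [-0.6   0.87  0.65  1.72 -0.7   0.8   1.64] F [ 0.6  0.2 -0.5] Tq [-0.04  0.01 -0.01] w 58.4 -> cm [-0.24  0.06  2.38]
(array([606.1, 113.9]), 37.0, array([609.4, 111.5, 106.4]), 13440)
```

View pics/w3.png

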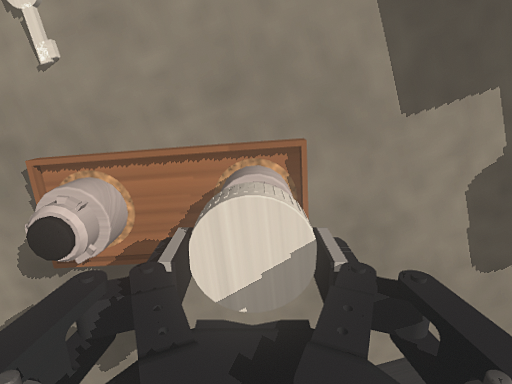

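```bash
python3 - <<'E'
from h import *
go(614.9,110.9,90)
img,d,P=cloud('wrist'); s=ctrl.read_state()
z=P[...,2]; print('ztop',np.nanmedian(z[230:270,230:270]))
m=(np.abs(z-np.nanmedian(z[230:270,230:270]))<2).astype(np.uint8); m[:, :185]=0; m[:,322:]=0; m[320:]=0
n,l,st,c=cv2.connectedComponentsWithStats(m); k=l[249,252]
q=P[l==k]; print(st[k],cv2.minEnclosingCircle(q[:,:2].astype(np.float32)),q.mean(0))
E
```

```text
t 5.65 pos [612.6 111.3 114. ] rot [-3.141e+00 -2.000e-03  2.817e+00] q [-0.6   0.87  0.65  1.72 -0.7   0.8   1.64] F [ 1.3 -0.4 -0.3] Tq [-0.05 -0.02  0.03] w 58.4 -> cm [-0.24  0.03  2.4 ]
ztop 106.46393932702433
[  185   193   137   120 12293] ((610.4998779296875, 111.68968200683594), 32.087894439697266) [610.20457642 111.39105362 106.47850571]
```

```bash
python3 - <<'E'
from h import *
go(614.9,110.9,90)
img,d,P=cloud('wrist')
for n,xy in dict(pR=(581,-15)).items(): print(n,circ(P,xy,61,75,30),circ(P,xy,33,75))
z=P[...,2]; m=np.abs(z-106.4)<1.5; m[:, :185]=0; m[:,322:]=0; m[320:]=0
v,u=np.where(m); 
for r in range(200,310,15): 
    uu=u[v==r]; print(r,uu.min(),uu.max(),end='; ')
q=P[m]; T=T_tool(ctrl.read_state()); t=(q-T[:3,3])@T[:3,:3]
print(np.percentile(t,[1,50,99],axis=0).round(1))
E
```

```text
t 5.7 pos [612.8 111.4 114.2] rot [-3.141e+00 -2.000e-03  2.817e+00] q [-0.6   0.87  0.65  1.72 -0.7   0.8   1.64] F [0.1 0.8 0.3] Tq [-0.01 -0.01  0.03] w 57.8 -> cm [-0.22  0.02  2.42]
pR (array([583.4, -13.8]), 14.4, array([583. , -13.1,  62.5]), 1326) (array([583.1, -13.6]), 27.9, array([580.6,  -5.1,  50. ]), 5107)
200 223 283; 215 203 302; 230 193 312; 245 188 317; 260 189 317; 275 190 315; 290 202 303; 305 221 284; [[-26.8 -29.    6.6]
 [  2.8  -1.1   7.7]
 [ 29.4  27.3   9.1]]
```

>>> play_rows([
  [1, -0.33, 0.1, 0.5, 0],
  [1, -0.33, 0.1, 1.2, 0],
  [1, -0.33, 0.1, 1.9, 0],
  [1, -0.33, 0.1, 2.5, 0],
  [1, -0.33, 0.1, 3.0, 0],
  [1, -0.33, 0.1, 3.4, 0],
  [1, -0.33, 0.1, 3.4, 0],
])

```text
clock: 6.45
eef_pos: [617.3, 111.2, 79.5]
tool_rot: [-3.141, -0.001, 2.818]
force: [0.3, 0.2, -0.7]
width: 58.2
gripper_force: 64.7
```

```bash
python3 - <<'E'
from h import *
go(616.2,111.4,75)
E
```

```text
t 6.45 pos [617.3 111.2  79.5] rot [-3.141e+00 -1.000e-03  2.818e+00] q [-0.58  0.91  0.61  1.72 -0.74  0.75  1.66] F [ 0.3  0.2 -0.7] Tq [0.03 0.01 0.03] w 58.2 -> cm [ 0.11 -0.02  0.45]
```

>>> play_rows([
  [1, 0.1, 0, 0.2, 0],
  [1, 0.1, 0, 0.4, 0],
  [1, 0.1, 0, 0.6, 0],
  [1, 0.1, 0, 0.6, 0],
])

```text
clock: 6.85
eef_pos: [617.3, 111.4, 77.3]
tool_rot: [3.14, 0.001, 2.818]
force: [-6.3, 0.9, 19.4]
width: 58.1
gripper_force: 66.8
```

```bash
python3 - <<'E'
from h import *
go(616.2,111.4,75)
E
```

```text
t 6.85 pos [617.3 111.4  77.3] rot [3.140e+00 1.000e-03 2.818e+00] q [-0.57  0.92  0.61  1.73 -0.74  0.74  1.67] F [-6.3  0.9 19.4] Tq [ 0.03  1.19 -0.01] w 58.1 -> cm [ 0.1  -0.03  0.23]
```

>>> play_rows([
  [1, 0.1, 0, -0.1, 0],
  [1, 0.1, 0, -0.1, 5],
  [1, 0.1, 0, -0.1, 10],
  [1, 0.1, 0, -0.1, 15],
  [1, 0.1, 0, -0.1, 20],
  [1, 0.1, 0, -0.1, 25],
  [1, 0.1, 0, -0.1, 30],
])

```text
clock: 7.55
eef_pos: [617.5, 112.2, 77.7]
tool_rot: [3.138, 0.001, 2.291]
force: [-2.6, 1.9, 11.9]
width: 58.0
gripper_force: 66.1
```

>>> play_rows([
  [1, 0, 0, 0, 5],
  [1, 0, 0, 0, 10],
  [1, 0, 0, 0, 15],
  [1, 0, 0, 0, 20],
])

```text
clock: 7.95
eef_pos: [617.1, 111.8, 77.5]
tool_rot: [3.138, 0.001, 1.942]
force: [-1.4, -1.4, 9.8]
width: 58.1
gripper_force: 65.8
```

>>> play_rows([
  [1, 0, 0, 0, 5],
  [1, 0, 0, 0, 10],
  [1, 0, 0, 0, 15],
  [1, 0, 0, 0, 20],
])

```text
clock: 8.35
eef_pos: [616.1, 109.1, 77.7]
tool_rot: [3.14, 0.003, 1.592]
force: [-4.2, -3.7, 12.8]
width: 58.0
gripper_force: 66.1
```

No drop in 70° of turning, so this lid does not fit the left pot. Moving it to the right pot.

>>> play_rows([
  [1, 0, 0, -2, 0],
  [1, 0, 0, -4.5, -8],
  [1, -2.2, -0.6, -4.5, -16],
  [1, -5.2, -1.5, -4.5, -24],
  [1, -8.2, -2.4, -4.5, -32],
  [1, -11.2, -3.2, -4.5, -40],
  [1, -12.2, -3.5, -4.5, -48],
  [1, -12.2, -3.5, -4.5, -56],
  [1, -12.2, -3.5, -4.5, -64],
  [1, -12.2, -3.5, -4.5, -70],
])

```text
clock: 9.35
eef_pos: [584.5, -11.0, 121.6]
tool_rot: [3.141, 0.001, 2.825]
force: [0.5, 0.0, -0.3]
width: 58.2
gripper_force: 65.6
```

>>> play_rows([
  [1, 0, 0, 0, 0],
  [1, 0, 0, 0, 0],
])

```text
clock: 9.55
eef_pos: [584.3, -10.9, 121.1]
tool_rot: [3.141, 0.001, 2.816]
force: [0.4, -0.2, -1.1]
width: 58.2
gripper_force: 65.6
```

```bash
python3 - <<'E'
from h import *
go(583.8,-13.7,80)
E
```

```text
t 9.55 pos [584.3 -10.9 121.1] rot [3.141e+00 1.000e-03 2.816e+00] q [-0.4   0.8   0.62  1.83 -0.68  0.73  1.85] F [ 0.4 -0.2 -1.1] Tq [0.01 0.03 0.01] w 58.2 -> cm [-0.03 -0.28  4.11]
```

>>> play_rows([
  [1, 0, -0.28, 1, 0],
  [1, 0, -0.28, 2, 0],
  [1, 0, -0.28, 2.8, 0],
  [1, 0, -0.28, 3.4, 0],
  [1, 0, -0.28, 4, 0],
  [1, 0, -0.28, 4.3, 0],
  [1, 0, -0.28, 4.5, 0],
  [1, 0, -0.28, 4.5, 0],
])

```text
clock: 10.35
eef_pos: [583.0, -13.6, 75.1]
tool_rot: [-3.142, -0.0, 2.818]
force: [0.5, -0.2, 0.0]
width: 58.6
gripper_force: 65.6
```

>>> play_rows([
  [1, 0, 0, 0, 5],
  [1, 0, 0, 0, 10],
  [1, 0, 0, 0, 15],
  [1, 0, 0, 0, 20],
])

```text
clock: 10.75
eef_pos: [583.3, -13.6, 75.7]
tool_rot: [3.141, 0.0, 2.465]
force: [0.6, -0.4, -1.0]
width: 57.9
gripper_force: 65.6
```

>>> play_rows([
  [1, 0, 0, 0, 5],
  [1, 0, 0, 0, 10],
  [1, 0, 0, 0, 15],
  [1, 0, 0, 0, 20],
])

```text
clock: 11.15
eef_pos: [583.3, -11.7, 75.9]
tool_rot: [3.141, -0.002, 2.123]
force: [-2.0, 4.4, 6.9]
width: 58.0
gripper_force: 67.5
```

>>> play_rows([
  [1, 0, 0, 0, -8],
  [1, 0, 0, 0, -16],
  [1, 0, 0, 0, -25],
  [1, 0, 0, 0, -25],
  [1, 0, 0, 0.3, -25],
  [1, 0, 0, 0.6, -25],
  [1, 0, 0, 0.8, -25],
  [1, 0, 0, 0.9, -25],
  [1, 0, 0, 0.9, -25],
])

```text
clock: 12.05
eef_pos: [583.7, -13.7, 67.2]
tool_rot: [3.141, 0.001, 2.554]
force: [-1.2, 0.9, 9.7]
width: 58.2
gripper_force: 67.7
```

```bash
python3 - <<'E'
from h import *
go(583.,-13.7,67.5)
E
```

```text
t 12.05 pos [583.7 -13.7  67.2] rot [3.141e+00 1.000e-03 2.554e+00] q [-0.39  0.9   0.62  1.86 -0.82  0.66  1.71] F [-1.2  0.9  9.7] Tq [ 0.13  0.26 -0.04] w 58.2 -> cm [ 0.06 -0.04 -0.03]
```

Seated against the seal at the right depth. Now turning clockwise.

>>> play_rows([
  [1, 0, 0, 0, 6],
  [1, 0, 0, 0, 12],
  [1, 0, 0, 0, 18],
  [1, 0, 0, 0, 24],
  [1, 0, 0, 0, 30],
])

```text
clock: 12.55
eef_pos: [584.0, -14.1, 67.2]
tool_rot: [3.14, 0.002, 2.027]
force: [0.2, 0.2, 7.7]
width: 58.0
gripper_force: 67.5
```

>>> play_rows([
  [1, 0, 0, 0, 6],
  [1, 0, 0, 0, 12],
  [1, 0, 0, 0, 18],
  [1, 0, 0, 0, 24],
])

```text
clock: 12.95
eef_pos: [584.1, -13.7, 67.2]
tool_rot: [3.139, 0.0, 1.608]
force: [-0.6, -0.9, 7.6]
width: 57.9
gripper_force: 67.4
```

```bash
python3 - <<'E'
from h import *
go(583.,-13.7,67.5)
E
```

```text
t 12.95 pos [584.1 -13.7  67.2] rot [3.139 0.    1.608] q [-0.5   0.98  0.83  1.86 -1.02  0.8   0.93] F [-0.6 -0.9  7.6] Tq [0.05 0.13 0.08] w 57.9 -> cm [ 0.01 -0.11 -0.03]
```

>>> play_rows([
  [1, 0, 0, 0, 5],
  [1, 0, 0, 0, 10],
  [1, 0, 0, 0, 15],
])

```text
clock: 13.25
eef_pos: [583.6, -14.2, 67.2]
tool_rot: [3.14, 0.001, 1.348]
force: [-3.1, -0.2, 10.0]
width: 58.1
gripper_force: 67.7
```

```bash
python3 - <<'E'
from h import *
go(583.,-13.7,67.5)
E
```

```text
t 13.25 pos [583.6 -14.2  67.2] rot [3.140e+00 1.000e-03 1.348e+00] q [-0.52  0.99  0.86  1.86 -1.05  0.82  0.69] F [-3.1 -0.2 10. ] Tq [-0.13  0.47  0.21] w 58.1 -> cm [ 0.04 -0.07 -0.03]
```

>>> play_rows([
  [1, 0, 0, 0, 5],
  [1, 0, 0, 0, 10],
  [1, 0, 0, 0, 14],
])

```text
clock: 13.55
eef_pos: [583.3, -14.1, 67.2]
tool_rot: [3.14, 0.0, 1.103]
force: [-1.6, -0.4, 9.4]
width: 58.3
gripper_force: 67.6
```

```bash
python3 - <<'E'
from h import *
go(583.,-13.7,67.5)
E
```

```text
t 13.55 pos [583.3 -14.1  67.2] rot [3.14  0.    1.103] q [-0.52  1.    0.88  1.86 -1.06  0.84  0.46] F [-1.6 -0.4  9.4] Tq [-0.01  0.27  0.09] w 58.3 -> cm [ 0.02 -0.05 -0.03]
```

>>> play_rows([
  [1, 0, 0, 0, 5],
  [1, 0, 0, 0, 10],
  [1, 0, 0, 0, 15],
  [1, 0, 0, 0, 20],
])

```text
clock: 13.95
eef_pos: [583.9, -14.2, 67.2]
tool_rot: [3.139, -0.001, 0.753]
force: [0.5, -0.2, 7.1]
width: 58.1
gripper_force: 67.5
```

```bash
python3 - <<'E'
from h import *
go(583.,-13.7,67.5)
E
```

```text
t 13.95 pos [583.9 -14.2  67.2] rot [ 3.139e+00 -1.000e-03  7.530e-01] q [-0.53  1.01  0.89  1.86 -1.07  0.85  0.12] F [ 0.5 -0.2  7.1] Tq [ 0.05 -0.02  0.08] w 58.1 -> cm [-0.04 -0.1  -0.03]
```

>>> play_rows([
  [1, 0, 0, -0.15, 0],
  [1, 0, 0, -0.3, 0],
  [1, 0, 0, -0.3, 0],
])

```text
clock: 14.25
eef_pos: [583.9, -14.1, 70.0]
tool_rot: [3.139, -0.001, 0.757]
force: [1.0, -0.0, 5.3]
width: 58.3
gripper_force: 67.3
```

>>> play_rows([
  [1, 0, 0, -0.15, 0],
  [1, 0, 0, -0.3, 0],
  [1, 0, 0, -0.3, 0],
])

```text
clock: 14.55
eef_pos: [583.6, -14.0, 72.5]
tool_rot: [3.14, -0.0, 0.758]
force: [1.9, -1.7, 3.1]
width: 58.2
gripper_force: 67.0
```

```bash
python3 - <<'E'
from h import *
go(583.,-13.7,67.5)
E
```

```text
t 14.55 pos [583.6 -14.   72.5] rot [ 3.14  -0.     0.758] q [-0.53  1.    0.9   1.86 -1.06  0.85  0.12] F [ 1.9 -1.7  3.1] Tq [-0.26 -0.34 -0.  ] w 58.2 -> cm [-0.02 -0.06  0.5 ]
```

>>> play_rows([
  [1, 0, 0, 0.15, 0],
  [1, 0, 0, 0.32, 0],
  [1, 0, 0, 0.32, 6],
  [1, 0, 0, 0.32, 12],
  [1, 0, 0, 0.32, 18],
])

```text
clock: 15.05
eef_pos: [583.1, -12.9, 69.0]
tool_rot: [-3.14, -0.0, 0.44]
force: [0.9, 0.1, 5.8]
width: 58.1
gripper_force: 67.3
```

>>> play_rows([
  [1, 0, 0, 0, 5],
  [1, 0, 0, 0, 10],
  [1, 0, 0, 0, 15],
])

```text
clock: 15.35
eef_pos: [583.3, -12.7, 69.1]
tool_rot: [-3.14, -0.0, 0.179]
force: [1.1, 1.1, 5.7]
width: 58.3
gripper_force: 67.3
```

>>> play_rows([
  [1, 0, 0, 0, 5],
  [1, 0, 0, 0, 10],
  [1, 0, 0, 0, 15],
])

```text
clock: 15.65
eef_pos: [583.3, -12.7, 69.1]
tool_rot: [-3.14, 0.0, -0.082]
force: [0.9, 0.7, 5.4]
width: 58.3
gripper_force: 67.3
```

```bash
python3 - <<'E'
from h import *
go(583.,-13.7,67.5)
E
```

```text
t 15.65 pos [583.3 -12.7  69.1] rot [-3.14   0.    -0.082] q [-0.54  1.01  0.91  1.86 -1.08  0.87 -0.71] F [0.9 0.7 5.4] Tq [ 0.23 -0.34  0.04] w 58.3 -> cm [-0.02  0.11  0.16]
```

>>> play_rows([
  [1, 0, 0, 0, 5],
  [1, 0, 0, 0, 10],
  [1, 0, 0, 0, 15],
  [1, 0, 0, 0, 20],
])

```text
clock: 16.05
eef_pos: [584.0, -13.4, 69.2]
tool_rot: [-3.141, -0.002, -0.432]
force: [5.0, -1.3, 3.5]
width: 58.1
gripper_force: 67.0
```

>>> play_rows([
  [1, 0, 0, 0, 5],
  [1, 0, 0, 0, 10],
  [1, 0, 0, 0, 15],
  [1, 0, 0, 0, 20],
])

```text
clock: 16.45
eef_pos: [583.8, -13.7, 69.1]
tool_rot: [3.141, -0.001, -0.777]
force: [0.5, -0.4, 8.1]
width: 58.0
gripper_force: 67.0
```

```bash
python3 - <<'E'
from h import *
go(583.,-13.7,67.5)
E
```

```text
t 16.45 pos [583.8 -13.7  69.1] rot [ 3.141e+00 -1.000e-03 -7.770e-01] q [-0.54  1.02  0.92  1.86 -1.09  0.87 -1.4 ] F [ 0.5 -0.4  8.1] Tq [0.63 0.48 0.83] w 58.0 -> cm [-0.05  0.05  0.16]
```

>>> play_rows([
  [1, 0, 0, 0, 4],
  [1, 0, 0, -0.15, 4],
  [1, 0, 0, -0.3, 4],
  [1, 0, 0, -0.4, 4],
  [1, 0, 0, -0.4, 4],
])

```text
clock: 16.95
eef_pos: [582.9, -12.8, 70.5]
tool_rot: [3.139, 0.001, -0.843]
force: [6.5, -2.4, -17.7]
width: 57.8
gripper_force: 69.5
```

```bash
python3 - <<'E'
from h import *
go(583.,-13.7,67.5)
E
```

```text
t 16.95 pos [582.9 -12.8  70.5] rot [ 3.139e+00  1.000e-03 -8.430e-01] q [-0.54  1.02  0.92  1.86 -1.08  0.87 -1.47] F [  6.5  -2.4 -17.7] Tq [-0.48 -1.44  1.09] w 57.8 -> cm [0.08 0.05 0.3 ]
```

Locked: an upward pull is resisted with 18 N, and the hard stop shows 1.1 N m of torque. Releasing and moving up.

>>> play_rows([
  [1, 0, 0, 0.25, 0],
  [1, 0, 0, 0.3, 0],
  [0, 0, 0, 0.3, 0],
  [0, 0, 0, 0.3, 0],
  [0, 0, 0, 0.3, 0],
  [0, 0, 0, 0.3, 0],
  [0, 0, 0, -2, 0],
  [0, 0, 0, -6, 0],
  [0, 0, 0, -10, 0],
  [0, 0, 0, -10, 0],
])

```text
clock: 17.95
eef_pos: [585.6, -15.3, 178.1]
tool_rot: [-3.136, -0.007, -0.848]
force: [0.8, -0.8, -0.0]
width: 85.6
gripper_force: 0.0
```

```bash
python3 - <<'E'
from h import *
go(442.7,-155.2,110)
img,d,P=cloud('wrist'); save('w4',img)
print(circ(P,(582.5,-14),55,75,40))
z=P[...,2]; m=(np.hypot(P[...,0]-582.5,P[...,1]+14)<27)&(z>50); q=P[m]
c,*_=np.linalg.lstsq(np.c_[q[:,:2]-[582.5,-14],np.ones(len(q))],q[:,2],rcond=None); print(c,len(q))
E
```

```text
t 17.95 pos [585.6 -15.3 178.1] rot [-3.136 -0.007 -0.848] q [-0.6   0.89  1.05  1.8  -0.91  1.02 -1.6 ] F [ 0.8 -0.8 -0. ] Tq [-0.04  0.    0.02] w 85.6 -> cm [ 1.01 20.01  6.71]
(array([583.2, -14.8]), 30.3, array([584.1, -15.8,  62.5]), 4211)
[  3.49962778  -3.88239004 131.20388582] 13003
```

View pics/w4.png

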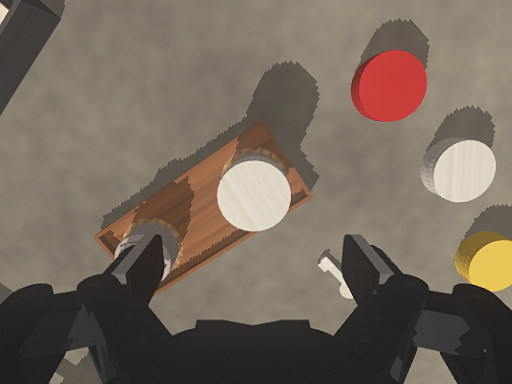

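The first lid sits at (255,195), level and centred on the right pot, with its top at the home height. Next is the second bare lid, at (462,168).

>>> play_rows([
  [0, 0, 2, 0, -8.5],
  [0, 0, 4, 0, -17],
  [0, 0.2, 6, 0, -25.5],
  [0, 0.4, 8, 0, -34],
  [0, 0.6, 10, 0, -42.5],
  [0, 0.8, 12, 0, -51],
  [0, 1, 14, 0, -59.5],
  [0, 1, 16, 0, -68],
  [0, 1, 18, 0, -76.5],
  [0, 1, 20, 0, -85],
])

```text
clock: 19.0
eef_pos: [438.3, -153.5, 172.2]
tool_rot: [-3.14, 0.001, 0.642]
force: [0.4, -0.1, -0.5]
width: 85.7
gripper_force: 0.0
```

>>> play_rows([
  [0, 0, 0, 0, -8.5],
  [0, 0, 0, 0, -17],
  [0, 0, 0, 1, -25.5],
  [0, 0, 0, 2, -34],
  [0, 0, 0, 3, -42.5],
  [0, 0, 0, 4, -51],
  [0, 0, 0, 5, -59.5],
  [0, 0, 0, 6.5, -68],
  [0, 0, 0, 6.5, -76.5],
  [0, 0, 0, 6.5, -85],
])

```text
clock: 20.0
eef_pos: [438.5, -152.9, 106.8]
tool_rot: [-3.14, -0.003, 2.125]
force: [0.1, 0.2, -0.3]
width: 85.1
gripper_force: 0.0
```

>>> play_rows([
  [0, 0, 0, 0, 0],
  [0, 0, 0, 0, 0],
])

```text
clock: 20.2
eef_pos: [439.2, -153.3, 107.6]
tool_rot: [-3.141, -0.001, 2.116]
force: [0.2, -0.2, -0.4]
width: 85.8
gripper_force: 0.0
```

```bash
python3 - <<'E'
from h import *
img,d,P=cloud('wrist')
c=circ(P,(442.7,-155.2),17,30,38); print(c); go(*c[0],30); go(442.7,-155.2,30)
E
```

```text
(array([ 443.1, -154.6]), 30.3, array([ 442.4, -153.5,   22.5]), 5363)
t 20.25 pos [ 439.4 -153.3  107.8] rot [-3.141e+00 -1.000e-03  2.116e+00] q [ 0.19  0.63  0.13  2.15 -0.21  0.37  1.03] F [-0.9 -0.2  0.1] Tq [-0.04 -0.03  0.03] w 85.4 -> cm [-0.31  0.26  7.78]
t 20.25 pos [ 439.4 -153.3  107.8] rot [-3.141e+00 -1.000e-03  2.116e+00] q [ 0.19  0.63  0.13  2.15 -0.21  0.37  1.03] F [-0.9 -0.2  0.1] Tq [-0.04 -0.03  0.03] w 85.4 -> cm [-0.34  0.19  7.78]
```

>>> play_rows([
  [0, -0.3, 0.2, 2, 0],
  [0, -0.3, 0.2, 4.5, 0],
  [0, -0.3, 0.2, 6.8, 0],
  [0, -0.3, 0.2, 7.8, 0],
  [0, -0.3, 0.2, 7.8, 0],
  [1, -0.3, 0.2, 7.8, 0],
  [1, -0.3, 0.2, 7.8, 0],
  [1, -0.3, 0.2, 7.8, 0],
  [1, -0.3, 0.2, 7.8, 0],
  [1, -0.3, 0.2, 7.8, 0],
])

```text
clock: 21.25
eef_pos: [443.3, -155.0, 31.4]
tool_rot: [3.14, 0.0, 2.119]
force: [-1.8, 0.4, 6.2]
width: 58.3
gripper_force: 63.6
```

>>> play_rows([
  [1, 0, 0, -3, 0],
  [1, 0, 0, -6, 0],
  [1, 0, 0, -9, 0],
  [1, 0, 0, -10, 0],
])

```text
clock: 21.65
eef_pos: [444.2, -155.7, 133.1]
tool_rot: [3.139, 0.004, 2.119]
force: [0.2, -0.0, -1.1]
width: 58.1
gripper_force: 64.9
```

```bash
python3 - <<'E'
from h import *
go(616.2,111.4,130)
E
```

```text
t 21.65 pos [ 444.2 -155.7  133.1] rot [3.139 0.004 2.119] q [-0.02  0.63  0.45  2.13 -0.56  0.49  1.4 ] F [ 0.2 -0.  -1.1] Tq [-0.03 -0.07 -0.02] w 58.1 -> cm [13.83 28.61  0.34]
```

>>> play_rows([
  [1, 1.5, 3, 0, -5],
  [1, 3.1, 6.5, 0, -10],
  [1, 4.8, 10, 0, -15],
  [1, 6.5, 13.5, 0, -20],
  [1, 8.2, 17, 0, -25],
  [1, 9.9, 20.5, 0, -30],
  [1, 11.6, 24, 0, -30],
  [1, 13, 27, 0, -30],
  [1, 13.8, 28.6, 0, -30],
  [1, 13.8, 28.6, 0, -30],
])

```text
clock: 22.65
eef_pos: [615.8, 115.5, 129.5]
tool_rot: [3.14, -0.0, 2.648]
force: [0.1, -0.6, 0.1]
width: 58.1
gripper_force: 64.9
```

>>> play_rows([
  [1, 0, 0, 0, 0],
  [1, 0, 0, 0, 0],
])

```text
clock: 22.85
eef_pos: [614.2, 109.7, 130.0]
tool_rot: [-3.14, -0.0, 2.641]
force: [0.1, -0.9, 0.1]
width: 58.0
gripper_force: 64.9
```

```bash
python3 - <<'E'
from h import *
go(616.2,111.4,90)
img,d,P=cloud('wrist')
z=P[...,2]; zt=np.nanmedian(z[230:270,230:270]); m=np.abs(z-zt)<1.5; m[:, :185]=0; m[:,322:]=0; m[320:]=0
q=P[m]; T=T_tool(ctrl.read_state()); t=(q-T[:3,3])@T[:3,:3]
print(zt,np.percentile(t,[1,50,99],axis=0).round(1))
E
```

```text
t 22.85 pos [614.2 109.7 130. ] rot [-3.14  -0.     2.641] q [-0.47  0.78  0.41  1.71 -0.43  0.74  1.23] F [ 0.1 -0.9  0.1] Tq [-0.09 -0.01 -0.02] w 58.0 -> cm [-0.1   0.25  4.  ]
121.18012251492523 [[-27.  -29.1   7.7]
 [  2.8  -1.1   9. ]
 [ 29.2  27.3  10.2]]
```

>>> play_rows([
  [1, -0.1, 0.2, 1.2, 0],
  [1, -0.1, 0.2, 2.4, 0],
  [1, -0.1, 0.2, 3.4, 0],
  [1, -0.1, 0.2, 4.2, 0],
  [1, -0.1, 0.2, 4.7, 0],
  [1, -0.1, 0.2, 5, 0],
  [1, -0.1, 0.2, 5.2, 0],
  [1, -0.1, 0.2, 5.2, 0],
])

```text
clock: 23.7
eef_pos: [616.6, 113.0, 79.3]
tool_rot: [3.141, -0.001, 2.643]
force: [-3.6, -0.3, 7.9]
width: 58.1
gripper_force: 65.8
```

>>> play_rows([
  [1, 0, 0, 0, 5],
  [1, 0, 0, 0, 10],
  [1, 0, 0, 0, 15],
])

```text
clock: 24.0
eef_pos: [618.4, 112.6, 79.6]
tool_rot: [3.139, 0.003, 2.378]
force: [-0.4, -0.9, 7.0]
width: 58.1
gripper_force: 65.5
```

```bash
python3 - <<'E'
from h import *
go(616.,111.2,78)
E
```

```text
t 24.0 pos [618.4 112.6  79.6] rot [3.139e+00 3.000e-03 2.378e+00] q [-0.48  0.87  0.44  1.72 -0.55  0.67  1.06] F [-0.4 -0.9  7. ] Tq [-0.26  0.08  0.1 ] w 58.1 -> cm [ 0.08 -0.27  0.16]
```

>>> play_rows([
  [1, 0.1, -0.15, 0.1, 5],
  [1, 0.1, -0.15, 0.1, 10],
  [1, 0.1, -0.15, 0.1, 15],
])

```text
clock: 24.3
eef_pos: [617.8, 112.4, 79.8]
tool_rot: [3.136, 0.003, 2.116]
force: [-0.1, -0.3, 11.2]
width: 58.2
gripper_force: 66.1
```

>>> play_rows([
  [1, 0, 0, 0, 5],
  [1, 0, 0, 0, 10],
  [1, 0, 0, 0, 15],
])

```text
clock: 24.6
eef_pos: [617.8, 112.5, 79.7]
tool_rot: [3.136, 0.001, 1.855]
force: [0.4, -1.1, 9.5]
width: 57.7
gripper_force: 65.8
```

>>> play_rows([
  [1, 0, 0, 0, 5],
  [1, 0, 0, 0, 10],
  [1, 0, 0, 0, 15],
])

```text
clock: 24.9
eef_pos: [615.9, 113.1, 77.9]
tool_rot: [3.14, -0.001, 1.593]
force: [-0.0, -0.7, -0.2]
width: 58.1
gripper_force: 64.9
```

Dropped into the gap. Pressing to home depth.

>>> play_rows([
  [1, -0.1, 0, 0.2, 5],
  [1, -0.1, 0, 0.4, 5],
  [1, -0.1, 0, 0.6, 5],
  [1, -0.1, 0, 0.8, 5],
  [1, -0.1, 0, 0.9, 5],
  [1, -0.1, 0, 0.9, 5],
])

```text
clock: 25.5
eef_pos: [615.7, 112.0, 68.8]
tool_rot: [3.141, -0.001, 1.51]
force: [-1.2, 1.0, 7.3]
width: 58.0
gripper_force: 65.6
```

```bash
python3 - <<'E'
from h import *
go(616.,111.2,69.8)
E
```

```text
t 25.5 pos [615.7 112.   68.8] rot [ 3.141e+00 -1.000e-03  1.510e+00] q [-0.59  0.94  0.65  1.74 -0.8   0.75  0.41] F [-1.2  1.   7.3] Tq [0.23 0.19 0.02] w 58.0 -> cm [-0.08  0.04 -0.1 ]
```

>>> play_rows([
  [1, 0, 0, -0.1, 0],
  [1, 0, 0, -0.1, 6],
  [1, 0, 0, -0.1, 12],
  [1, 0, 0, -0.1, 18],
  [1, 0, 0, -0.1, 24],
  [1, 0, 0, -0.1, 30],
])

```text
clock: 26.1
eef_pos: [616.1, 111.6, 70.0]
tool_rot: [3.14, -0.001, 0.982]
force: [0.5, 0.2, 6.4]
width: 58.2
gripper_force: 65.5
```

>>> play_rows([
  [1, 0, 0, 0, 5],
  [1, 0, 0, 0, 10],
  [1, 0, 0, 0, 15],
  [1, 0, 0, 0, 20],
])

```text
clock: 26.5
eef_pos: [616.1, 111.6, 70.0]
tool_rot: [3.141, -0.002, 0.634]
force: [-0.3, -0.5, 5.8]
width: 57.9
gripper_force: 65.5
```

```bash
python3 - <<'E'
from h import *
go(616.,111.2,69.8)
E
```

```text
t 26.5 pos [616.1 111.6  70. ] rot [ 3.141e+00 -2.000e-03  6.340e-01] q [-0.69  1.02  0.85  1.74 -0.99  0.88 -0.32] F [-0.3 -0.5  5.8] Tq [-0.01  0.03  0.01] w 57.9 -> cm [-0.03  0.03  0.02]
```

>>> play_rows([
  [1, 0, 0, 0, 5],
  [1, 0, 0, 0, 10],
  [1, 0, 0, 0, 15],
])

```text
clock: 26.8
eef_pos: [618.8, 112.9, 70.3]
tool_rot: [3.139, -0.007, 0.378]
force: [9.8, 2.2, -3.9]
width: 58.3
gripper_force: 65.5
```

>>> play_rows([
  [1, 0, 0, 0, 5],
  [1, 0, 0, 0, 10],
  [1, 0, 0, 0, 15],
])

```text
clock: 27.1
eef_pos: [615.6, 111.9, 70.3]
tool_rot: [3.141, -0.0, 0.115]
force: [-11.5, -0.1, 11.7]
width: 58.0
gripper_force: 66.8
```

```bash
python3 - <<'E'
from h import *
go(616.,111.2,69.8)
E
```

```text
t 27.1 pos [615.6 111.9  70.3] rot [ 3.141 -0.     0.115] q [-0.72  1.05  0.92  1.74 -1.04  0.93 -0.79] F [-11.5  -0.1  11.7] Tq [-0.54  2.03  1.05] w 58.0 -> cm [0.03 0.08 0.05]
```

>>> play_rows([
  [1, 0, 0, 0, 4],
  [1, 0, 0, 0, 8],
  [1, 0, 0, 0, 8],
])

```text
clock: 27.4
eef_pos: [614.5, 112.1, 70.0]
tool_rot: [-3.141, 0.002, -0.023]
force: [-3.1, 0.1, 10.8]
width: 57.9
gripper_force: 68.6
```

```bash
python3 - <<'E'
from h import *
go(616.,111.2,69.8)
E
```

```text
t 27.4 pos [614.5 112.1  70. ] rot [-3.141e+00  2.000e-03 -2.300e-02] q [-0.72  1.06  0.93  1.74 -1.05  0.94 -0.93] F [-3.1  0.1 10.8] Tq [0.09 0.84 1.07] w 57.9 -> cm [0.16 0.08 0.02]
```

>>> play_rows([
  [1, 0, 0, -0.15, 0],
  [1, 0, 0, -0.3, 0],
  [1, 0, 0, -0.4, 0],
  [1, 0, 0, -0.4, 0],
])

```text
clock: 27.8
eef_pos: [614.3, 112.1, 70.9]
tool_rot: [3.141, 0.003, -0.025]
force: [3.1, -2.0, -21.2]
width: 58.0
gripper_force: 68.8
```

```bash
python3 - <<'E'
from h import *
go(616.,111.2,69.8)
E
```

```text
t 27.8 pos [614.3 112.1  70.9] rot [ 3.141e+00  3.000e-03 -2.500e-02] q [-0.73  1.06  0.93  1.74 -1.05  0.94 -0.93] F [  3.1  -2.  -21.2] Tq [-0.25 -0.77  1.4 ] w 58.0 -> cm [0.17 0.09 0.11]
```

>>> play_rows([
  [1, 0, 0, 0.35, 0],
  [1, 0, 0, 0.35, 5],
  [1, 0, 0, 0.35, 10],
  [1, 0, 0, 0.35, 10],
])

```text
clock: 28.2
eef_pos: [617.2, 111.8, 71.2]
tool_rot: [-3.14, -0.004, -0.203]
force: [3.5, 1.1, 0.3]
width: 58.0
gripper_force: 70.2
```

```bash
python3 - <<'E'
from h import *
go(616.,111.2,69.8)
E
```

```text
t 28.2 pos [617.2 111.8  71.2] rot [-3.14  -0.004 -0.203] q [-0.73  1.06  0.94  1.74 -1.06  0.94 -1.1 ] F [3.5 1.1 0.3] Tq [ 0.19 -0.62  0.7 ] w 58.0 -> cm [-0.1   0.08  0.14]
```

>>> play_rows([
  [1, 0, 0, 0, -1],
  [0, 0, 0, 0, -1],
  [0, 0, 0, 0, -1],
  [0, 0, 0, 0, -1],
  [0, 0, 0, 0, -1],
  [0, 0, 0, -2, -1],
  [0, 0, 0, -6, -1],
  [0, 0, 0, -10, -1],
  [0, 0, 0, -12, -1],
  [0, 0, 0, -12, -1],
])

```text
clock: 29.2
eef_pos: [617.1, 110.9, 194.6]
tool_rot: [-3.14, -0.007, -0.185]
force: [0.3, -1.0, -0.4]
width: 85.5
gripper_force: 0.0
```

```bash
python3 - <<'E'
from h import *
go(616.,111.2,69.8)
img,d,P=cloud('wrist'); save('w5',img)
for c in [(615,111),(582.5,-14)]:
    print(circ(P,c,55,75,40))
    m=(np.hypot(P[...,0]-c[0],P[...,1]-c[1])<25)&(P[...,2]>50)&(P[...,2]<75); q=P[m]
    if len(q): print(np.linalg.lstsq(np.c_[q[:,:2]-c,np.ones(len(q))],q[:,2],rcond=None)[0],len(q))
E
```

```text
t 29.2 pos [617.1 110.9 194.6] rot [-3.14  -0.007 -0.185] q [-0.78  0.92  1.07  1.67 -0.89  1.11 -1.2 ] F [ 0.3 -1.  -0.4] Tq [ 0.   -0.03 -0.02] w 85.5 -> cm [-2.000e-01  1.000e-02  1.248e+01]
(array([616.4, 110.9]), 30.2, array([617.4, 110.7,  62.6]), 3733)
[-2.72836799e-03 -4.74177663e-04  6.26998549e+01] 2558
(array([583.1, -14.1]), 30.9, array([585.1, -12.9,  62.4]), 3704)
[-1.35031998e-03 -1.34663671e-03  6.27503903e+01] 2412
```

View pics/w5.png

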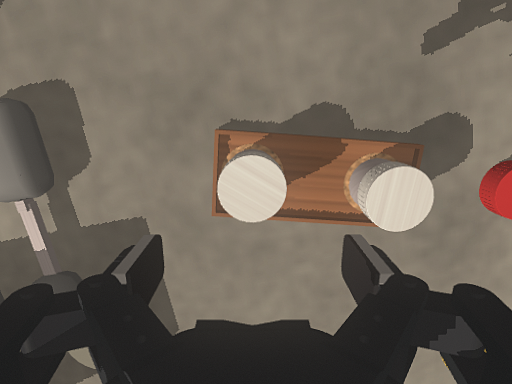

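Both lids, at (252,187) and (395,196), are level (tilt under 0.003), at the same home height (top about 64 mm) and centred within 1 to 2 mm. The gripper is clear, so I'm handing in.

```bash
python3 -c "
from cell import ctrl
print(ctrl.finish_job())"
```

```text
the job is handed in; nothing more can be done
None
```

Job handed in at about 29 s: each lid is screwed home on the pot it fits, and by the last wrist picture both are level, centred and let go. `finish_job()` returned no verdict.

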